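Swing in the tote's bails and stack the heel carrier

ROBOT

A 6-joint arm with a two-finger parallel gripper is mounted at the origin on the work surface. World frame = base frame: x ahead of the robot, y to its left, z up, the work surface at z = 0. Lengths are in m, angles in rad, forces in N, time in s.
With the tool pointing down it reaches from about 0.325 to 0.775 m from the base axis. Payload 5.5 kg.
Tool frame: the origin (TCP) lies between the finger pads; the fingertips stand 8 mm ahead of it and the grasp point (between the pads) lies 11 mm behind it (tcp_to_tips is the distance from the TCP to the fingertips, in m); z points along the fingers, y is the direction in which the jaws open and shut (so a half turn about z gives the same grasp; the last joint's range is limited). The gripper opens to 88 mm and grips with 3 to 60 N. Pads are 20 mm wide; open, the fingers measure 115 mm over their backs; the gripper's body (75 mm by 178 mm) begins 61 mm behind the grasp point.
Start: joints at [1.202, 0.091, 1.231, -0, 1.82, -0.057], TCP at [0.184, 0.571, 0.208] pointing down, gripper open.
Joint ranges: [-2.87, 2.87], [-0.86, 2.18], [0.17, 2.46], [-1.51, 4.65], [0.06, 2.69], [-2.65, 2.65]. Speed limits (rad/s): [2.57, 2.57, 3.01, 3.14, 3.14, 3.14].

INTERFACE

Orientations are given as a unit quaternion [w, x, y, z].
In Python, from bench import * gives the robot as it stands. Calls block until the motion is done:
- move_to(position, orientation): joint-space move of the TCP to a pose.
- move_l(position, speed=0.15, orientation=None): straight line of the TCP; orientation=None keeps the orientation; speed is the mean speed in m/s.
- movej(angles): joint-space move.
- gripper_open() and close(): open the fingers fully, or close them until they stop; the grip force is fixed at half the most.
- hold(seconds).
- inverse_kinematics(position, orientation): joint angles nearest the present ones, or None.
- state(): the state.
- get_image(name): name is "scene" or "side" or "wrist"; returns a dict with "frame" (384x512x3 uint8, blue, green, red), "depth" (384x512 float32, m along the optical axis (not along the pixel's ray), 0 where there is no reading), "camera_matrix" (3x3 intrinsics, pixels), "k1" (the pictures are not rectified: a ray, as slopes to the right and down, at radius r is drawn at 1 + k1 r^2 times it, then the intrinsics apply), "view" (4x4, takes a point from world to camera coordinates). Camera axes: x right, y up, looking along -z (the intrinsics and any distortion apply to the point x, -y, -z); pixel columns grow to the right and rows downward; lengths in m; the calibration is good to about 2 mm. A picture is of the moment at which its call begins.
A pose or a line that the arm cannot do raises IKError and nothing moves.
- job_done(): hands the job in, once; it reports no verdict.
The state is a dict: "time": time; "joint_pos": joint angles; "dq": joint speeds; "joint_torque": joint torques, N m; "ee_pos": TCP position; "ee_rot": TCP orientation; "ft_force": force on the tool from outside, world axes, zero at the start; "moment": the same for the moment, N m; "finger_gap": finger opening in m.
Only numpy, scipy, OpenCV 4.12 (cv2) and the standard library are available. Lean on these libraries where they do the work, as an engineer would, in place of code of your own. Each camera call takes 0.05 s, during which the arm holds its last target. There are 200 camera calls.

TASK

First swing both steel bails of the grey tote fully in, so that they lie flat across its rim, then lift the plywood carrier by its grip, keep it upright, and stack it gently on the two bails, square to the tote with its foot block between the crossbars. Do not knock the lamp, leave everything else on the bench where it is, and let go of the carrier.

Things in the scene. Friction and masses are not known exactly. Their poses are not given: they have to be found in the camera images.
- tote: Grey plastic bail-arm tote, fixed on a plywood board 200 x 270 x 15 mm. Origin: on the bench top under its centre. x: its short direction (outer 130 mm, -x towards the robot), y: its long one (outer 220 mm), z up. Walls 5 mm; rim 120 mm above the bench; open, heel blocks inside up to 55 mm above the bench. Two steel bails and a lamp go with it. Inside 120 x 210 mm: with bails out the carrier drops in.
- bail_left (a joint): Angle (rad) of the U-shaped bail at the tote's +y end: steel bar 10 mm thick, crossbar 146 mm long along tote x, legs 60 mm outside the long walls, pivot line along tote x at y = +95 mm, 125 mm above the bench. 0 = in, at its stop, level across the rim, crossbar at y = +35; 1.57 = up; 3.14 = out, level, at its stop, crossbar at y = +155 mm. Stiff: stays where left; 2 to 3 N at the crossbar moves it.
- bail_right (a joint): The same for the bail at the tote's -y end, the mirror image: pivot line at y = -95 mm; 0 = swung in (crossbar at y = -35 mm); 3.14 = swung out (crossbar at y = -155 mm).
- bar_left (a point): Middle of the crossbar of the left (+y) bail, on the bar's axis.
- bar_right (a point): Middle of the crossbar of the right (-y) bail, on the bar's axis.
- seat (a point): Where the carrier's origin lies when stacked: on the tote's centre line, 120 mm above the bench; axes as the tote's. Its foot block is then between the swung-in crossbars (60 mm clear between them) and its floor rests on top of them (130 mm above the bench).
- lamp: Aluminium bench lamp, fixed to the tote; origin and axes are the tote's. Dome of radius 75 mm over x = +40, y = 0 mm, underside 332 mm above the bench, top 470 mm; pole 16 mm thick at x = +150 mm. It overhangs the tote: a gripper pointing straight down at the crossbars or at the stacked carrier's grip would hit it, so lean the gripper back to the tote's -x side by 25 to 40 degrees.
- carrier: Loose plywood heel carrier, 112 (x) x 160 (y) mm, 0.3 to 0.6 kg. Origin: centre of its foot block's underside, z up. Foot block 100 (x) x 52 (y) mm; floor's underside at 10 mm, walls up to 51 mm. Along x over its middle stands a grip plate 14 mm thick (y), 70 mm long (x), top at 92 mm; on each side of it a 67 mm wide compartment with rubber heels up to 34 mm. May be stacked either way round.
- grip (a point): Point to hold on the carrier's grip plate: its middle, 72 mm above the carrier's origin.
- last_a: Wooden shoe last, lying sole down, toe to its +x: about 215 x 62 x 105 mm (heel at x = -100, toe at +112 mm); origin on its underside. Bystander.
- last_b: A second wooden shoe last, as the first. Bystander.
- glue: White glue bottle, radius 31, 120 mm tall, origin at the centre of its underside. Bystander.
- tin: Steel tin, radius 36, 75 mm tall. Bystander.
- pot: Dark steel pot, radius 38, 85 mm tall. Bystander.
- hammer: Hammer lying flat along its x, about 260 mm long, 26 mm high. Bystander.
- brush: Brush lying flat along its x, about 200 mm long, 20 mm high. Bystander.
Things that resemble listed ones, but are neither listed nor needed, are in the scene too. Leave any blue look-alike of the carrier alone.

How it is judged:
By the outcome, as a careful person would: the job done as asked, in the order asked, and still so for the second after the job is handed in, with the robot touching nothing.
It also fails if it takes over 72 s, if anything falls off the work surface, if the arm or the gripper's body presses on something with over 40 N, if the wrist force passes 120 N, or if a joint passes its speed limit or range.

## Working session

There is one attempt and no reset: what is moved stays moved. The work goes in short steps, each a Python script; the robot and the scene stay as the last script left them, time stands still between calls to the robot, and variables do not carry over. Pictures are saved under pics/ and viewed, about 8 in all and at most 12, crops included, and the job is handed in when it is done.

```bash
ls; mkdir -p pics; cat > h.py <<'E'
from bench import *
import numpy as np, cv2
from scipy.spatial.transform import Rotation as R
def rays(im,px):
    px=np.asarray(px,float).reshape(-1,2);K=np.array(im["camera_matrix"]);s=np.c_[(px[:,0]-K[0,2])/K[0,0],(px[:,1]-K[1,2])/K[1,1]]
    u=s.copy()
    for _ in range(20): u=s/(1+im["k1"]*(u**2).sum(1,keepdims=True))
    return u
def cam(im):
    V=np.array(im["view"]);return V[:3,:3],V[:3,3]
def onplane(im,px,z):
    u=rays(im,px);Rm,t=cam(im);o=-Rm.T@t;d=np.c_[u[:,0],-u[:,1],-np.ones(len(u))]@Rm
    return o+d*((z-o[2])/d[:,2])[:,None]
def cloud(im):
    h,w=im["depth"].shape;px=np.stack(np.meshgrid(np.arange(w),np.arange(h)),-1).reshape(-1,2)
    u=rays(im,px);D=im["depth"].reshape(-1,1);Rm,t=cam(im)
    P=(np.c_[u[:,0],-u[:,1],-np.ones(len(u))]*D-t)@Rm
    P[D[:,0]<=0]=np.nan
    return P.reshape(h,w,3)
def proj(im,P):
    Rm,t=cam(im);c=np.atleast_2d(P)@Rm.T+t;s=np.c_[c[:,0],-c[:,1]]/-c[:,2:3];s=s*(1+im["k1"]*(s**2).sum(1,keepdims=True))
    K=np.array(im["camera_matrix"]);return np.c_[s[:,0]*K[0,0]+K[0,2],s[:,1]*K[1,1]+K[1,2]]
def quat(Rm):
    q=R.from_matrix(Rm).as_quat();return [float(v) for v in (q[3],q[0],q[1],q[2])]
E
python3 - <<'E'
from h import *
import pickle
ims={n:get_image(n) for n in("scene","side")}
pickle.dump(ims,open("ims.pkl","wb"))
for n,i in ims.items():
    Rm,t=cam(i);print(n,-Rm.T@t,i["k1"],(i["depth"]>0).mean())
    cv2.imwrite(f"pics/{n}0.png",cv2.resize(i["frame"],(800,600),interpolation=cv2.INTER_CUBIC))
print(state())
E
```

```text
pics
scene [1.30540102 0.12385853 1.35345868] -0.13849813483779197 0.996124267578125
side [ 0.52406845 -0.90320148  0.72765657] -0.03493877528833496 0.9960479736328125
{'time': 0.1, 'joint_pos': array([ 1.20230028e+00,  9.17604318e-02,  1.23174443e+00, -1.44267187e-05,
        1.81979680e+00, -5.67068913e-02]), 'dq': array([-5.92308512e-05, -1.76186025e-04, -3.31263263e-03, -9.12622904e-05,
        9.97334417e-04, -2.63093383e-03]), 'joint_torque': array([ 2.44206858e-03, -4.47860813e+01, -4.07567382e+01,  6.99435524e-02,
        2.85058643e-02, -1.37331685e-04]), 'ee_pos': array([0.18396409, 0.57080006, 0.20684571]), 'ee_rot': array([-1.73468570e-04,  1.55265586e-01,  9.87872394e-01, -8.36741470e-04]), 'ft_force': array([ 0.52389658, -0.43071498, -0.08215831]), 'moment': array([-0.03191896,  0.02695064,  0.00042404]), 'finger_gap': 0.08796456328761909}
```

View pics/scene0.png

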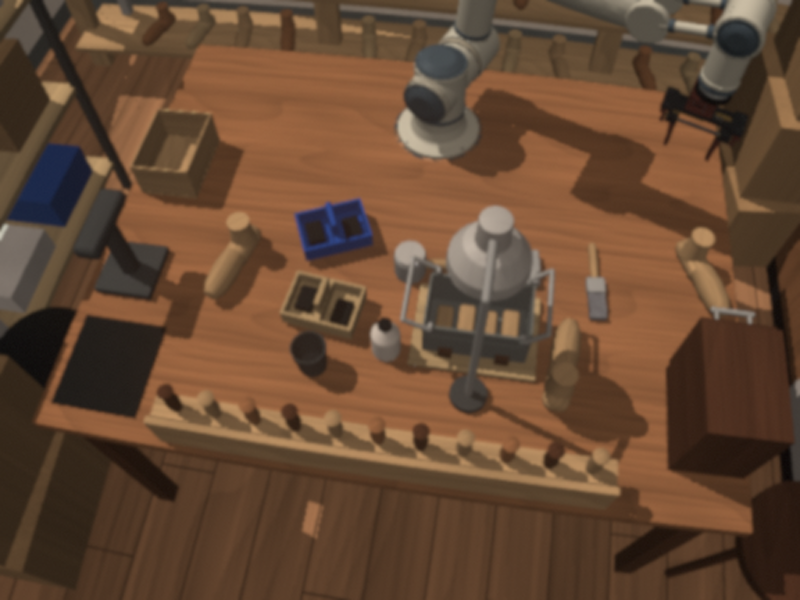

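View pics/side0.png

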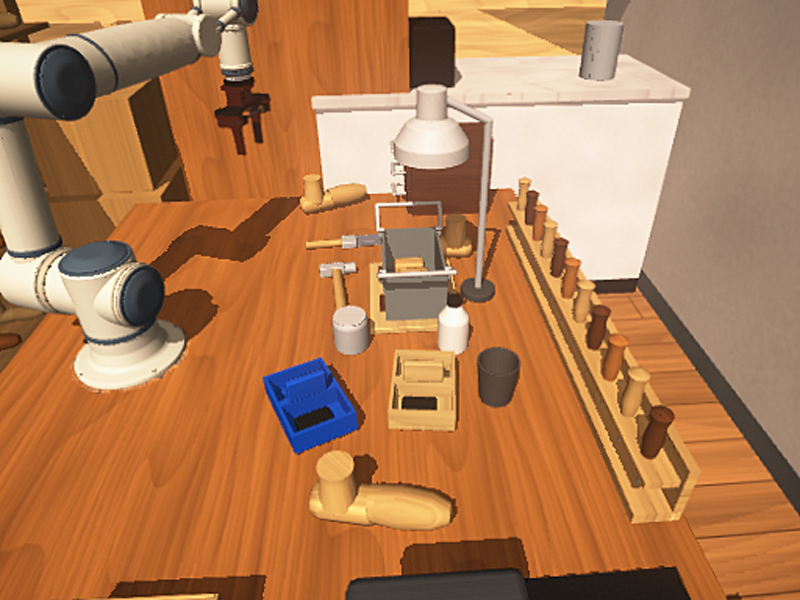

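The scene view looks back at the robot, so image right is +y. What could be taken for the carrier, in scene pixels:
- The plywood box with grip plate at (325,303) is the match.
- The blue look-alike at (335,228) is excluded.
- The plywood crate at (177,150) has no grip.

The tote is at (480,310), with its -y bail at (412,290) and its +y bail at (540,300), both partly up or out. Next I'll measure all of these from depth.

```bash
python3 - <<'E'
from h import *
import pickle
ims=pickle.load(open("ims.pkl","rb"))
C={n:cloud(i) for n,i in ims.items()}
for n in C:
    im=ims[n];P=C[n];hsv=cv2.cvtColor(im["frame"],cv2.COLOR_BGR2HSV)
    c0=(325,303) if n=="scene" else (425,390); t0=(480,315) if n=="scene" else (412,270)
    for nm,c,zr,rad in(("carrier wall",c0,(.045,.056),.13),("carrier grip",c0,(.085,.098),.1),("rim",t0,(.113,.124),.2),("board",t0,(.011,.019),.25)):
        x,y=int(c[0]/1.5625),int(c[1]/1.5625);ctr=onplane(im,[[x,y]],.05)[0]
        if nm in("rim","board"): ctr=onplane(im,[[x,y]],.1)[0]
        m=(P[...,2]>zr[0])&(P[...,2]<zr[1])&(np.hypot(P[...,0]-ctr[0],P[...,1]-ctr[1])<rad)&(hsv[...,0]<110 if "carr" in nm else True)
        if nm=="rim": m&=hsv[...,1]<90
        k,l,st,_=cv2.connectedComponentsWithStats(cv2.morphologyEx(m.astype(np.uint8),cv2.MORPH_CLOSE,np.ones((3,3))))
        if k<2: print(n,nm,"none");continue
        j=1+np.argmax(st[1:,4]);q=P[m&(l==j)]
        print(n,nm,len(q),cv2.minAreaRect((q[:,:2]*1000).astype(np.float32)),np.median(q[:,2]))
# bails: grey points above the rim near tote
for n,bx in(("scene",[(395,255,445,335),(525,260,560,345)]),("side",[(345,262,462,290),(370,195,445,235)])):
    hsv=cv2.cvtColor(ims[n]["frame"],cv2.COLOR_BGR2HSV)
    for b in bx:
        x0,y0,x1,y1=[int(v/1.5625) for v in b];q=C[n][y0:y1,x0:x1].reshape(-1,3);s=hsv[y0:y1,x0:x1,1].ravel()
        q=q[(q[:,2]>.128)&(s<100)&(q[:,2]<.22)];q=q[np.argsort(-q[:,2])]
        print(n,b,len(q));print(np.round(q[:40:4],3))
a=cv2.resize(ims["scene"]["frame"][120:260,170:370],(800,560),interpolation=cv2.INTER_CUBIC)
cv2.imwrite("pics/crop1.png",a)
E
```

```text
scene carrier wall 336 ((589.0909423828125, -174.39053344726562), (162.21717834472656, 116.66480255126953), 83.10102844238281) 0.04900724453977569
scene carrier grip 77 ((589.3439331054688, -173.20230102539062), (14.742106437683105, 69.39814758300781), 85.22415924072266) 0.0896736665426405
scene rim 79 ((585.954833984375, 57.68406295776367), (35.46259689331055, 131.86048889160156), 76.15510559082031) 0.11781927220877994
scene board 377 ((651.87939453125, 91.94573974609375), (130.2623748779297, 82.31353759765625), 87.77494812011719) 0.014966192574508588
side carrier wall 515 ((583.9186401367188, -176.91415405273438), (163.65724182128906, 112.17591857910156), 82.98542022705078) 0.04929524418353398
side carrier grip 110 ((583.5111083984375, -177.98947143554688), (17.063961029052734, 67.5635757446289), 82.35799407958984) 0.08971868908713053
side rim 140 ((583.9407348632812, 176.56781005859375), (187.83326721191406, 142.05728149414062), 87.78480529785156) 0.11779844464325036
side board 548 ((558.91943359375, 156.4565887451172), (141.06578063964844, 272.430908203125), 0.8501476645469666) 0
[... 285 characters left out ...]
45) 230
[[0.647 0.29  0.181]
 [0.655 0.294 0.178]
 [0.556 0.295 0.178]
 [0.537 0.298 0.177]
 [0.647 0.297 0.177]
 [0.661 0.292 0.176]
 [0.619 0.296 0.176]
 [0.662 0.289 0.176]
 [0.667 0.295 0.175]
 [0.533 0.292 0.175]]
side (345, 262, 462, 290) 183
[[0.612 0.005 0.158]
 [0.658 0.008 0.157]
 [0.516 0.009 0.157]
 [0.649 0.01  0.157]
 [0.631 0.011 0.157]
 [0.64  0.011 0.156]
 [0.628 0.012 0.156]
 [0.634 0.012 0.156]
 [0.531 0.01  0.156]
 [0.552 0.008 0.156]]
side (370, 195, 445, 235) 169
[[0.613 0.288 0.175]
 [0.522 0.29  0.174]
 [0.555 0.288 0.174]
 [0.548 0.289 0.173]
 [0.511 0.284 0.173]
 [0.624 0.291 0.173]
 [0.53  0.292 0.173]
 [0.606 0.294 0.172]
 [0.588 0.288 0.172]
 [0.621 0.294 0.172]]
```

View pics/crop1.png

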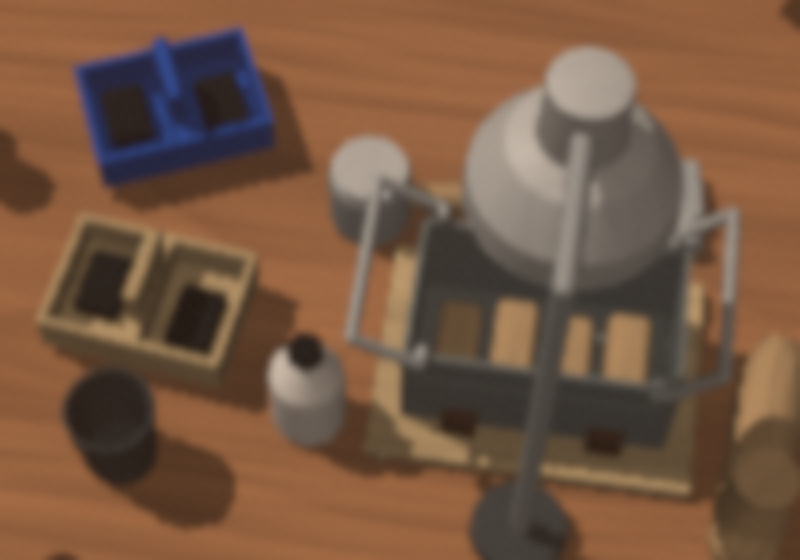

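Crop: the plywood carrier at crop (150,300) has a grip plate between two heel compartments, so the choice holds. Both bails stand out and up at crop (365,265) and (730,295). I'll refine the tote pose next.

```bash
python3 - <<'E'
from h import *
import pickle
ims=pickle.load(open("ims.pkl","rb"))
for n in ims:
    P=cloud(ims[n]);hsv=cv2.cvtColor(ims[n]["frame"],cv2.COLOR_BGR2HSV)
    box=(P[...,0]>.44)&(P[...,0]<.72)&(P[...,1]>-.03)&(P[...,1]<.34)
    for s,(y0,y1,z0) in {"R":(-.02,.03,.145),"L":(.27,.31,.160)}.items():
        m=box&(P[...,2]>z0)&(P[...,2]<.2)&(P[...,1]>y0)&(P[...,1]<y1);q=P[m]
        p=np.polyfit(q[:,0],q[:,1],1);zt=np.percentile(q[:,2],[50,90]);e=np.percentile(q[:,0],[1,99])
        print(n,s,len(q),"yaw",np.degrees(-np.arctan(p[0]))*-1,"x ends",e,"ymid",np.polyval(p,e.mean()),zt)
    g=box&(hsv[...,1]<100)
    for nm,z in(("rim",(.108,.124)),):
        q=P[g&(P[...,2]>z[0])&(P[...,2]<z[1])&(P[...,1]>.03)&(P[...,1]<.275)]
        print(n,"rim all",np.percentile(q[:,:2],[1,3,97,99],axis=0).round(4).tolist())
        for lo,hi,ax in((.50,.54,0),(.635,.68,0)):
            w=q[(q[:,0]>lo)&(q[:,0]<hi)&(q[:,1]>.07)&(q[:,1]<.245)]
            if len(w)>8: p=np.polyfit(w[:,1],w[:,0],1);print("  long wall",len(w),"slope deg",np.degrees(np.arctan(p[0])),"x at .157",np.polyval(p,.157))
        for lo,hi in((.03,.07),(.25,.28)):
            w=q[(q[:,1]>lo)&(q[:,1]<hi)&(q[:,0]>.535)&(q[:,0]<.635)]
            if len(w)>8: p=np.polyfit(w[:,0],w[:,1],1);print("  end wall",len(w),"slope deg",np.degrees(np.arctan(p[0])),"y at .587",np.polyval(p,.587),w[:,1].min(),w[:,1].max())
    b=box&(P[...,2]>.011)&(P[...,2]<.0185);q=P[b]
    print(n,"board",np.percentile(q[:,:2],[1,3,97,99],axis=0).round(4).tolist())
E
```

```text
scene R 161 yaw -0.00824820527634095 x ends [0.51700036 0.66981012] ymid 0.014801871696228578 [0.15521949 0.15965333]
scene L 167 yaw -0.34425690249302343 x ends [0.51691068 0.66823722] ymid 0.29249228094239793 [0.1731692  0.17692729]
scene rim all [[0.5228, 0.0513], [0.5286, 0.052], [0.661, 0.2685], [0.6645, 0.2687]]
  long wall 19 slope deg 9.009960375964958 x at .157 0.5429784236296619
  long wall 156 slope deg -1.4939560759210704 x at .157 0.654901373514311
  end wall 45 slope deg -0.20124268222115535 y at .587 0.053603038739982886 0.05103578630705274 0.056172201460604934
  end wall 29 slope deg 0.15329601774018228 y at .587 0.2675061301756651 0.2651406699923709 0.2690870181041751
scene board [[0.4578, -0.0062], [0.4948, 0.0272], [0.6902, 0.2908], [0.7082, 0.2931]]
side R 168 yaw 0.2367933210592803 x ends [0.51301404 0.66445118] ymid 0.008219934598884215 [0.15437876 0.15655372]
side L 128 yaw -0.5905490518023802 x ends [0.5111674  0.66453056] ymid 0.28959230834119065 [0.17001101 0.17331357]
side rim all [[0.5186, 0.0457], [0.5221, 0.0463], [0.6543, 0.2669], [0.6583, 0.2683]]
  long wall 36 slope deg -0.5533774494197553 x at .157 0.5249267380391676
  long wall 49 slope deg 0.2474468188494289 x at .157 0.6495319490480453
  end wall 112 slope deg 0.4042397411282089 y at .587 0.0495353833753744 0.044070663341004915 0.05555715049763528
  end wall 81 slope deg -0.09905279109313975 y at .587 0.2641294227261886 0.2598313092445618 0.2699298925343998
side board [[0.4538, 0.0214], [0.4889, 0.024], [0.713, 0.2875], [0.717, 0.3144]]
```

```bash
cat >> h.py <<'E'
TC=np.array([.590,.1585,0.]);TY=0.0
def ori(lean,yaw):
    s,c=np.sin(lean),np.cos(lean);M=np.array([[-c,0,s],[0,1,0],[-s,0,-c]])
    return quat(R.from_euler("z",yaw).as_matrix()@M)
def T(x,y,z): return (TC+R.from_euler("z",TY).apply([x,y,z])).tolist()
LEAN=np.radians(35);Q=ori(LEAN,TY);LOW=.008*np.cos(LEAN)+.010*np.sin(LEAN)
def F(): return np.array(state()["ft_force"])
X0=-.025
def bail(sg,th0,dry=False):
    arc=[T(X0,sg*(.095-.06*np.cos(t)+.0185),.125+.06*np.sin(t)-.009+LOW) for t in np.linspace(th0,.6,9)]
    a=np.array(arc[0])+[0,sg*.035,0];e=np.array(arc[-1])
    up=e+[0,sg*.01,.03];ov=np.array(T(X0,sg*.040,up[2]))
    if dry:
        return [list(p) for p in [a+[0,0,.1],a,*arc,up,ov,T(X0,sg*.04,.13+LOW)]]
    move_to((a+[-.03,0,.08]).tolist(),Q);move_l(a.tolist(),.15)
    for p in arc: move_l(p,.08);f=F();print(np.round(f,1),end=" ")
    move_l(up.tolist(),.12);move_l(ov.tolist(),.12)
    f0=F();move_l(T(X0,sg*.04,.150+LOW),.1)
    for z in np.arange(.146,.1241,-.003):
        move_l(T(X0,sg*.04,z+LOW),.05);df=F()-f0;print("z",round(z,3),np.round(df,1),end=" ")
        if df[2]>12: break
    move_l(T(X0,sg*.04,.21+LOW),.12)
    print("t",state()["time"])
E
python3 - <<'E'
from h import *
ok=True
for sg,t in((1,2.3),(-1,2.7)):
    for p in bail(sg,t,True):
        j=inverse_kinematics(p,Q)
        if j is None: print("no IK",p)
print(np.round(j,2))
close();print(state()["finger_gap"])
bail(1,2.4)
im=get_image("side");cv2.imwrite("pics/side1.png",im["frame"][90:290,180:400].repeat(3,0).repeat(3,1))
E
```

```text
[ 0.23 -0.54  2.   -0.15  1.09 -1.31]
0.0004318234904394838
[ 0.1  0.4 -0.9] [-0.5 -0.3 -0.1] [ 0.2 -0.6  0.7] [-1.  -0.2 -0.2] [-0.  -0.1 -0.4] [ 0.3 -0.5  0.8] [ 0.2 -0.1  0.1] [0.4 0.1 0.6] [-0.2 -0.  -0.1] z 0.146 [ 1.6 -0.2  0.4] z 0.143 [1.9 0.8 0.1] z 0.14 [ 1.1 -0.2  0.3] z 0.137 [ 1.4 -0.1  0.3] z 0.134 [ 1.2 -0.1  0.1] z 0.131 [ 1.7 -0.7  0.4] z 0.128 [ 1.1  0.  -0.1] z 0.125 [ 0.9  0.4 -0.7] t 10.925
```

View pics/side1.png

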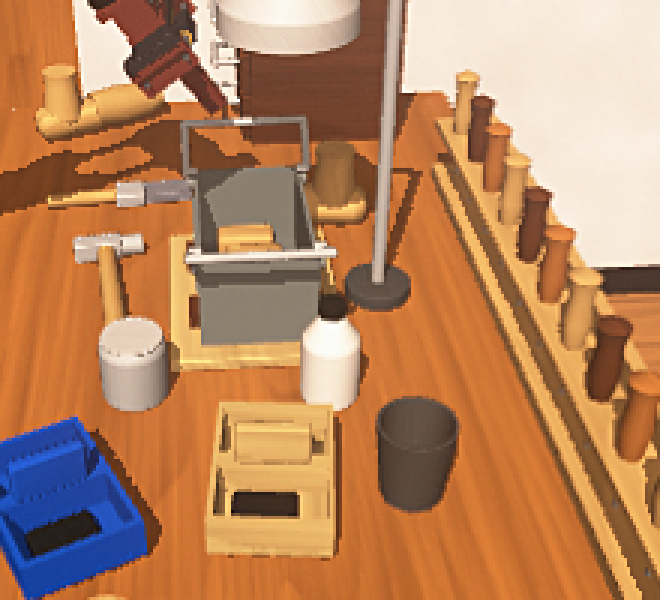

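The left bail's crossbar is still at crop (245,120), unmoved, and the fingertip is high at crop (220,110). I'll check where the tip really is.

```bash
python3 - <<'E'
from h import *
s=state();print(s["ee_pos"],s["ee_rot"],Q,s["joint_pos"]);print(T(X0,.04,.21+LOW))
im=get_image("side");print((proj(im,[s["ee_pos"],T(0,.135,.17)])-[180,90])*3)
P=cloud(im)
print([[np.round(v,3).tolist() for v in P[90+r//3,180+c//3]] for c,r in((222,112),(215,100),(245,121),(218,108))])
for t in bail(1,2.4,True): print(np.round(t,3),end=" ")
E
```

```text
[0.56460441 0.19833725 0.22063826] [ 2.99717874e-01 -1.03121206e-04  9.54027791e-01 -3.99090926e-04] [0.3007057995042731, 0.0, 0.9537169507482269, 0.0] [ 0.42497809 -0.44304059  1.79698705 -0.2533436   1.23234616 -1.12994173]
[0.565, 0.1985, 0.22228898071782238]
[[226.60158389 115.03438629]
 [244.69805366 119.46711927]]
[[0.576, 0.701, -0.003], [0.55, 0.191, 0.244], [0.588, 0.292, 0.17], [0.553, 0.19, 0.234]]
[0.565 0.351 0.269] [0.565 0.351 0.169] [0.565 0.316 0.169] [0.565 0.306 0.178] [0.565 0.294 0.184] [0.565 0.281 0.188] [0.565 0.268 0.188] [0.565 0.255 0.186] [0.565 0.242 0.18 ] [0.565 0.231 0.172] [0.565 0.222 0.162] [0.565 0.232 0.192] [0.565 0.198 0.192] [0.565 0.198 0.142]
```

The tip was placed correctly but rode over the bar because it overlapped too little. I'll go deeper with a slightly smaller lean.

```bash
sed -i 's/LEAN=np.radians(35)/LEAN=np.radians(30)/; s/+.0185)/+.014)/; s/-.009+LOW/-.018+LOW/' h.py
sed -i 's/a=np.array(arc\[0\])+\[0,sg\*.035,0\]/a=np.array(arc[0])+[0,sg*.04,0]/' h.py
python3 - <<'E'
from h import *
for sg,t in((1,2.3),(-1,2.7)):
    for p in bail(sg,t,True):
        if inverse_kinematics(p,Q) is None: print("no IK",p)
p=state()["ee_pos"];move_l([p[0],p[1],.26],.15)
bail(1,2.35)
im=get_image("side");cv2.imwrite("pics/side2.png",im["frame"][90:290,180:400].repeat(3,0).repeat(3,1))
E
```

```text
[-0.6 -0.1 -0.4] [-0.4 -0.1  0.8] [0.6 0.5 1.1] [-1.6 -0.2 -0.1] [ 0.2 -0.5 -0.2] [0.  0.2 0.1] [ 0.4 -0.   0.4] [-0.4  0.4  0.2] [ 0.  -0.9  0.6] z 0.146 [ 0.3 -1.9 -0. ] z 0.143 [-0.4 -0.8 -0.1] z 0.14 [ 0.  -0.5  0.3] z 0.137 [-0.  -1.7 -0.1] z 0.134 [-0.8 -1.6  0.7] z 0.131 [ 0.5 -1.7  0.1] z 0.128 [ 0.1 -0.7 -0.2] z 0.125 [ 0.3 -2.4  0.6] t 20.0167
```

View pics/side2.png

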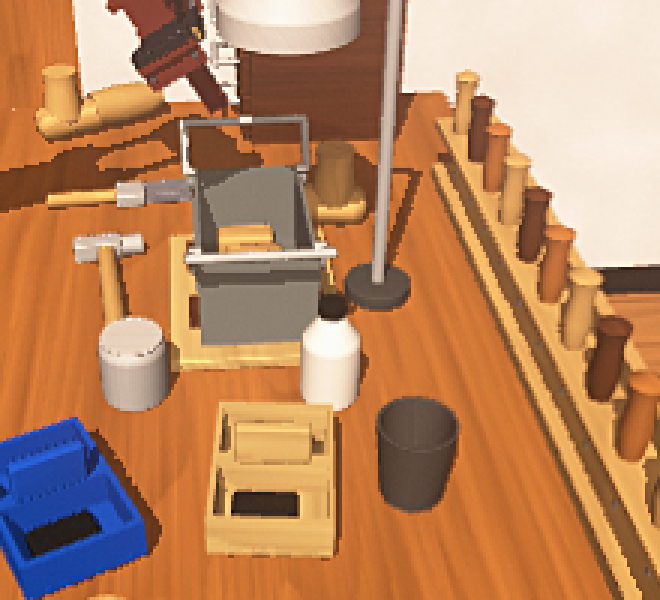

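```bash
python3 - <<'E'
from h import *
s=state();print(s["ee_pos"],s["finger_gap"])
for n in("side","scene"):
    im=get_image(n);P=cloud(im)
    b=(P[...,0]>.51)&(P[...,0]<.67)&(P[...,1]>.17)&(P[...,1]<.33)&(P[...,2]>.15)&(P[...,2]<.2);q=P[b];print(n,len(q),q[q[:,2]>np.percentile(q[:,2],60)].mean(0),q[:,1].min(),q[:,1].max(),q[:,2].max())
E
```

```text
[0.56459352 0.198341   0.22032579] 0.0004961994909126556
side 155 [0.58737276 0.28779448 0.17481831] 0.2637335748074968 0.29372979384256664 0.1768746271715727
scene 194 [0.59833314 0.29049749 0.17829287] 0.2658480691958423 0.29668954045957985 0.185011191973874
```

The bar only rose 2–3 mm. I'll go to the pushing pose, check how the arm tracks, and look there.

```bash
python3 - <<'E'
from h import *
L=bail(1,2.35,True)
move_l(np.add(L[1],[-.03,0,.08]).tolist(),.25);move_l(L[1],.2)
def bar(im):
    P=cloud(im);b=(P[...,0]>.60)&(P[...,0]<.65)&(P[...,1]>.2)&(P[...,1]<.33)&(P[...,2]>.165)&(P[...,2]<.2);q=P[b];return q.mean(0).round(4) if len(q) else None
for p in L[2:5]:
    move_l(p,.1);s=state();print(np.round(p,4),s["ee_pos"].round(4),s["ft_force"].round(1),bar(get_image("side")))
im=get_image("side");a=im["frame"][90:190,200:333].repeat(6,0).repeat(6,1);cv2.imwrite("pics/side3.png",a)
E
```

```text
[0.565  0.3097 0.1616] [0.5652 0.3096 0.1626] [-0.1  0.4  0.2] [0.6259 0.2878 0.1723]
[0.565  0.2994 0.1697] [0.5653 0.2995 0.1708] [0.3 0.1 0.1] [0.6282 0.2859 0.1744]
[0.565  0.2876 0.1755] [0.5652 0.2874 0.1759] [-0.3  0.2  0.5] [0.6274 0.2855 0.1745]
```

View pics/side3.png

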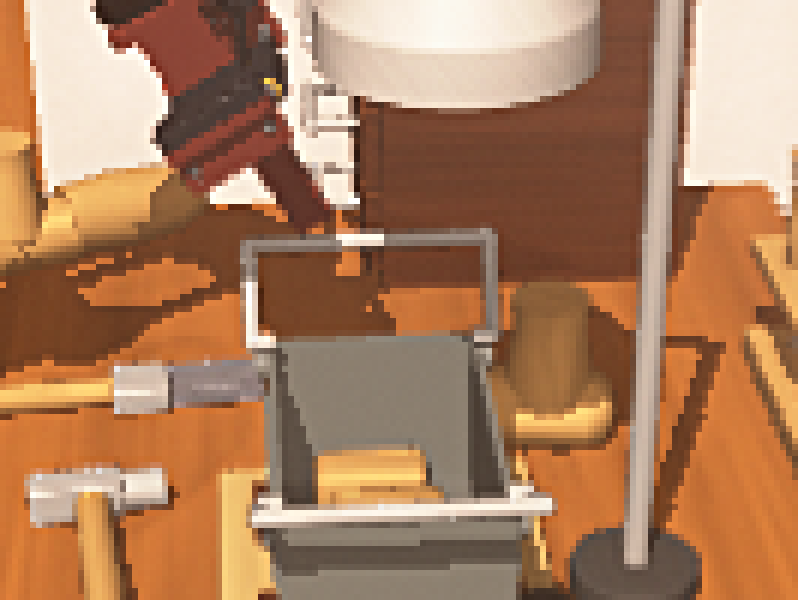

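The tip at crop (330,225) sits on top of the bar at crop (345,240), so the fingers reach about 10 mm less than I assumed. The body is well clear, so I'll go 12 mm deeper.

```bash
sed -i 's/+.014)/+.012)/; s/-.018+LOW/-.030+LOW/; s/th0,.6,9/th0,.6,7/; s/np.arange(.146,.1241,-.003)/np.arange(.143,.1141,-.004)/; s/move_l(p,.08)/move_l(p,.1)/' h.py
python3 - <<'E'
from h import *
L=bail(1,2.3,True)
p=state()["ee_pos"];move_l([p[0],p[1]+.01,p[2]+.035],.2);move_l([L[1][0],L[1][1],p[2]+.035],.2);move_l(L[1],.2)
def bar(im):
    P=cloud(im);b=(P[...,0]>.60)&(P[...,0]<.65)&(P[...,1]>.17)&(P[...,1]<.33)&(P[...,2]>.16)&(P[...,2]<.2);q=P[b];return q.mean(0).round(4) if len(q) else None
for p in L[2:6]:
    move_l(p,.1);s=state();b=bar(get_image("side"));print(np.round(p,3),s["ft_force"].round(1),b)
    if p is L[4] and b[1]>.283: break
print(s["time"])
E
```

```text
[0.565 0.305 0.152] [ 0.  -1.1  0.4] [0.6275 0.2858 0.1743]
[0.565 0.291 0.161] [-0.7 -0.2 -0.1] [0.6248 0.2748 0.1803]
[0.565 0.275 0.166] [0.3 0.6 0.3] [0.6239 0.2568 0.1848]
[0.565 0.258 0.166] [-0.9 -0.2 -0.4] [0.626  0.2405 0.1846]
25.65
```

The bar now follows. I'll finish the left bail, then do the right.

```bash
python3 - <<'E'
from h import *
L=bail(1,2.3,True)
for p in L[6:9]: move_l(p,.1)
def press(sg):
    f0=F();
    for z in np.arange(.143,.1081,-.004):
        move_l(T(X0,sg*.04,z+LOW),.06);df=F()-f0;print(round(z,3),np.round(df,1),end=" ")
        if df[2]>10: break
    move_l(T(X0,sg*.04,.17+LOW),.2)
move_l(L[9],.2);move_l(L[10],.2);press(1)
R_=bail(-1,2.75,True)
p=state()["ee_pos"]
move_l([p[0]-.06,p[1],.24],.25);move_l([R_[1][0]-.06,R_[1][1]-.01,.24],.3);move_l(np.add(R_[1],[0,-.01,0]).tolist(),.2)
for p in R_[2:9]: move_l(p,.1)
move_l(R_[9],.2);move_l(R_[10],.2);press(-1)
p=state()["ee_pos"];move_l([p[0]-.1,p[1]-.05,.26],.3);print(state()["time"])
im=get_image("side");cv2.imwrite("pics/side4.png",im["frame"][90:290,180:400].repeat(3,0).repeat(3,1))
for n in("side","scene"):
    P=cloud(im if n=="side" else get_image(n))
    for sg in(1,-1):
        b=(abs(P[...,0]-.59)<.04)&(abs(P[...,1]-.1585-sg*.04)<.025)&(P[...,2]>.11)&(P[...,2]<.2);q=P[b];print(n,sg,len(q),q.mean(0) if len(q) else"",np.percentile(q[:,2],[10,50,90]) if len(q) else "")
E
```

```text
0.143 [-0.3 -1.5 -0.4] 0.139 [-0.4 -1.4 -0.2] 0.135 [ 0.8 -1.7  1.4] 0.131 [ 0.2 -1.3  1.2] 0.127 [-0.1 -2.2  1.1] 0.123 [-0.6 -2.2  0.7] 0.119 [ 0.1 -0.9 -0.3] 0.115 [-0.2 -1.5  0. ] 0.111 [ 0.5 -1.3  0.4] 0.143 [-0.2  1.   0.9] 0.139 [0.1 0.6 1.2] 0.135 [1.2 1.3 1.2] 0.131 [-0.7  1.5  2.2] 0.127 [0.2 2.9 1.5] 0.123 [-0.4  1.9  1.3] 0.119 [1.  1.2 0. ] 0.115 [0.4 1.7 1.2] 0.111 [-0.1  0.4  0.9] 39.2583
side 1 65 [0.58964266 0.19082554 0.12598379] [0.12262029 0.12628774 0.12973623]
side -1 74 [0.5895952  0.12072416 0.12624244] [0.12187052 0.12663572 0.12926884]
scene 1 47 [0.60549732 0.19634634 0.12874132] [0.12475577 0.12896325 0.13281975]
scene -1 49 [0.60091676 0.12591339 0.12836792] [0.12386942 0.12800371 0.13285001]
```

View pics/side4.png

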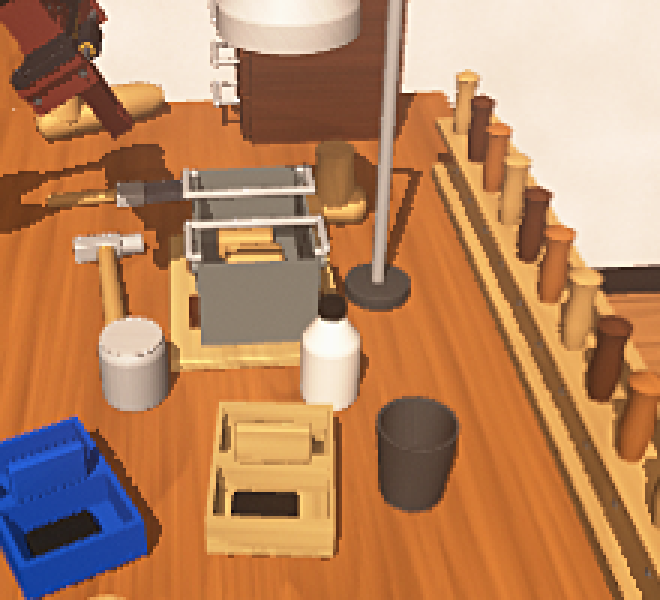

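Both bails lie flat across the rim, with crossbars at crop (250,190) and (255,225). Their tops are about 130 mm up and 70 mm apart in both views. I'll compare the tip projection with the image before grasping, and check the wrist view.

```bash
python3 - <<'E'
from h import *
s=state();p=s["ee_pos"];q=s["ee_rot"];M=R.from_quat([q[1],q[2],q[3],q[0]]).as_matrix()
im=get_image("side")
for d in(-.02,-.01,0,.008): print(d,((proj(im,p+M[:,2]*d)-[180,90])*3).round())
gripper_open()
P=cloud(get_image("side"));b=np.linalg.norm(P-p,axis=-1)<.09
q=(P[b]-p)@M;q=q[(abs(q[:,1])<.062)&(abs(q[:,0])<.02)];print("max along",np.percentile(q[:,2],[90,97,100]),np.percentile(q[:,1],[2,98]))
c=np.array([.5865,-.1757]);cy=np.radians(-7);Ql=ori(np.radians(38),cy)
for x,z in((-.008,.072),(-.008,.2)):
    g=np.r_[c,0]+R.from_euler("z",cy).apply([x,0,z]);d=R.from_euler("z",cy).apply([np.sin(np.radians(38)),0,-np.cos(np.radians(38))])
    print(g+.011*d,inverse_kinematics((g+.011*d).tolist(),Ql))
for z in(.14,.12):
    for x in (-.1,0):
        g=np.array(T(x-.008,0,z+.072))+.011*np.array([np.sin(np.radians(38)),0,-np.cos(np.radians(38))])
        print(inverse_kinematics(g.tolist(),ori(np.radians(38),0)))
E
```

```text
-0.02 [[121. 125.]]
-0.01 [[127. 133.]]
0 [[132. 141.]]
0.008 [[137. 147.]]
max along [-0.02305366 -0.01886279 -0.01695893] [-0.05719017  0.05007404]
[ 0.58528143 -0.17555038  0.06333188] [-0.47477735 -0.43707318  2.09383039  0.2814053   0.87198883 -2.03689407]
[ 0.58528143 -0.17555038  0.19133188] [-0.47477735 -0.49317562  1.90473823  0.23977764  1.10903457 -1.96152497]
[ 0.42926346 -0.76031183  2.04779082 -0.273593    1.24801627 -1.13584159]
[ 0.32446512 -0.47604672  1.87168435 -0.22001735  1.11821757 -1.21422097]
[ 0.42926346 -0.76681864  2.08677186 -0.27669843  1.21676329 -1.12648866]
[ 0.32446512 -0.47517024  1.90636032 -0.22399341  1.0835374  -1.20544155]
```

The visible tips are about 17 mm behind the reported TCP, not 8 mm ahead. That agrees with the bail contact, so I'll advance 28 mm past the grip point instead of 11.

```bash
cat >> h.py <<'E'
LC=np.radians(38)
def dirv(yaw): return R.from_euler("z",yaw).apply([np.sin(LC),0,-np.cos(LC)])
E
python3 - <<'E'
from h import *
c=np.array([.5865,-.1757,0]);cy=np.radians(-7);Ql=ori(LC,cy);d=dirv(cy)
g=c+R.from_euler("z",cy).apply([-.008,0,.072])+.028*d
move_to((g-.09*d).tolist(),Ql)
move_l(g.tolist(),.12);print(F())
close();s=state();print(s["finger_gap"],s["time"],s["ee_pos"],F())
im=get_image("side");a=im["frame"][200:300,200:333].repeat(5,0).repeat(5,1)
b=get_image("wrist")["frame"];cv2.imwrite("pics/g.png",np.hstack([a[:500,:400],cv2.resize(b,(400,300))[:500] if 0 else cv2.copyMakeBorder(cv2.resize(b,(400,300)),0,200,0,0,cv2.BORDER_CONSTANT)]))
E
```

```text
[ 0.70062524  0.403317   -0.37185467]
0.013901047486227617 43.9583 [ 0.59557196 -0.17692843  0.04981258] [-0.13290862 -0.39845934  0.29197626]
```

View pics/g.png

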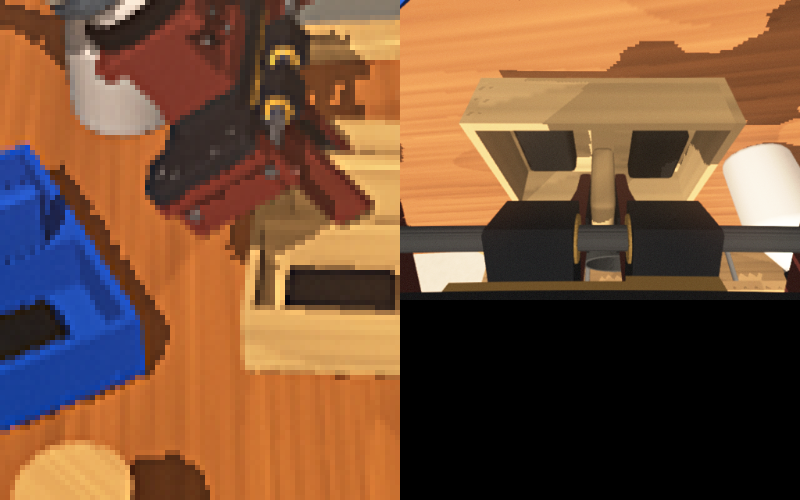

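The wrist view shows the plate clamped between the pads at (600,190), and the gap is 13.9 mm. I'll lift, turn square to the tote and hover at the tote's -x side to check.

```bash
cat >> h.py <<'E'
OFF=np.array([-.008,0,.072])+.028*np.array([np.sin(LC),0,-np.cos(LC)]) # TCP from carrier origin, carrier axes
Q0=ori(LC,TY)
def car(x,y,z): return (np.array(T(x,y,z))+R.from_euler("z",TY).apply(OFF)).tolist()
E
python3 - <<'E'
from h import *
p=state()["ee_pos"];f0=F()
move_l([p[0],p[1],p[2]+.02],.06)
move_l([p[0],p[1],p[2]+.155],.2);print(F()-f0,state()["finger_gap"])
a=car(-.10,-.20,.155)
print(inverse_kinematics(a,Q0) is not None)
move_l(a,.2,Q0);move_l(car(-.10,0,.150),.2);hold(.2)
print(state()["time"],state()["ee_pos"],car(-.10,0,.150))
for n in("side","scene"):
    im=get_image(n);P=cloud(im);hsv=cv2.cvtColor(im["frame"],cv2.COLOR_BGR2HSV)
    m=(abs(P[...,0]-.49)<.08)&(abs(P[...,1]-.1585)<.10)&(P[...,2]>.194)&(P[...,2]<.207)&(hsv[...,0]<28)&(hsv[...,0]>12)
    q=P[m]
    if len(q)>20:
        print(n,len(q),cv2.minAreaRect((q[:,:2]*1000).astype(np.float32)));A=np.c_[q[:,:2]-q[:,:2].mean(0),np.ones(len(q))];print("plane",np.linalg.lstsq(A,q[:,2],rcond=None)[0])
    if n=="side": cv2.imwrite("pics/side5.png",im["frame"][90:260,180:400].repeat(3,0).repeat(3,1))
E
```

```text
[ 1.78302736  0.93669846 -3.64745538] 0.01364954804077228
FalseTraceback (most recent call last):
  File "<stdin>", line 7, in <module>
bench.IKError: the arm cannot follow that straight line within its joint ranges
```

```bash
python3 - <<'E'
from h import *
for y in(-.3345,-.2,-.1,0):
    for x in(-.10,-.07,-.04,0): 
        j=inverse_kinematics(car(x,y,.152),Q0);print(y,x,None if j is None else np.round(j,2))
E
```

```text
-0.3345 -0.1 [-0.67 -0.7   2.02  0.41  1.3  -2.25]
-0.3345 -0.07 [-0.62 -0.62  1.97  0.39  1.25 -2.21]
-0.3345 -0.04 [-0.57 -0.53  1.91  0.37  1.2  -2.18]
-0.3345 0 [-0.52 -0.43  1.84  0.34  1.16 -2.14]
-0.2 -0.1 None
-0.2 -0.07 [-0.25 -0.76  2.05  0.16  1.21 -1.82]
-0.2 -0.04 [-0.22 -0.66  2.    0.15  1.16 -1.81]
-0.2 0 [-0.2  -0.54  1.92  0.14  1.11 -1.79]
-0.1 -0.1 [ 0.09 -0.85  2.1  -0.06  1.24 -1.48]
-0.1 -0.07 [ 0.08 -0.75  2.05 -0.05  1.19 -1.49]
-0.1 -0.04 [ 0.07 -0.66  1.99 -0.05  1.15 -1.49]
-0.1 0 [ 0.07 -0.53  1.91 -0.04  1.1  -1.5 ]
0 -0.1 [ 0.42 -0.73  2.03 -0.27  1.23 -1.14]
0 -0.07 [ 0.38 -0.64  1.98 -0.25  1.19 -1.17]
0 -0.04 [ 0.35 -0.56  1.93 -0.23  1.15 -1.19]
0 0 [ 0.32 -0.45  1.85 -0.22  1.11 -1.22]
```

```bash
python3 - <<'E'
from h import *
move_l(car(-.06,-.20,.152),.2,Q0);move_l(car(-.06,0,.150),.2);hold(.2)
s=state();print(s["time"],s["ee_pos"],car(-.06,0,.150),s["finger_gap"])
for n in("side","scene"):
    im=get_image(n);P=cloud(im);hsv=cv2.cvtColor(im["frame"],cv2.COLOR_BGR2HSV)
    m=(abs(P[...,0]-.53)<.08)&(abs(P[...,1]-.1585)<.10)&(P[...,2]>.192)&(P[...,2]<.208)&(hsv[...,0]<28)&(hsv[...,0]>12)
    q=P[m]
    if len(q)>20:
        print(n,len(q),cv2.minAreaRect((q[:,:2]*1000).astype(np.float32)));A=np.c_[q[:,:2]-q[:,:2].mean(0),np.ones(len(q))];print("plane",np.linalg.lstsq(A,q[:,2],rcond=None)[0])
    if n=="side": cv2.imwrite("pics/side5.png",im["frame"][70:240,180:400].repeat(3,0).repeat(3,1))
E
```

```text
47.6 [0.53942108 0.15749909 0.20010922] [0.5392385213091184, 0.1585, 0.19993569889901178] 0.013909969364791698
side 338 ((527.9903564453125, 157.12600708007812), (166.8977508544922, 112.03167724609375), 89.93949127197266)
plane [-0.00255729  0.01090963  0.19844279]
scene 64 ((534.6630859375, 159.7054443359375), (161.3003387451172, 112.0086898803711), 88.92210388183594)
plane [ 0.00528678 -0.02282755  0.19892497]
```

View pics/side5.png

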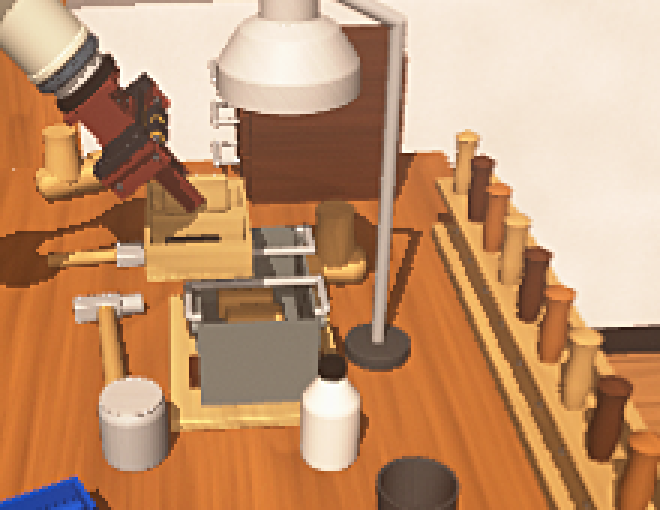

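The carrier is level and square, within 1–2 mm of the target in both views, and the body is clear of the lamp. Now I'll slide in and lower it.

```bash
python3 - <<'E'
from h import *
move_l(car(0,.0005,.143),.12);hold(.1);f0=F()
z=.137
while z>.1155:
    move_l(car(0,.0005,z),.05 if z>.125 else .03);df=F()-f0;print(round(z,4),np.round(df,1),end=" ")
    if df[2]>3.0: break
    z-=.004 if z>.126 else .0015
s=state();print(s["time"],s["ee_pos"],car(0,0,.12))
im=get_image("side");cv2.imwrite("pics/side6.png",im["frame"][90:240,220:352].repeat(4,0).repeat(4,1))
E
```

```text
0.137 [ 0.8 -1.1 -1. ] 0.133 [-0.1 -1.  -0.1] 0.129 [-0.3 -0.8  0.4] 0.125 [-0.1  0.9 -0.2] 0.1235 [-0.6 -0.2 -0.7] 0.122 [-0.4 -0.7 -0.5] 0.1205 [ 0.2 -0.2 -0.1] 0.119 [-0.7 -0.6  3.4] 50.5 [0.59957586 0.15904479 0.16979207] [0.5992385213091184, 0.1585, 0.16993569889901178]
```

View pics/side6.png

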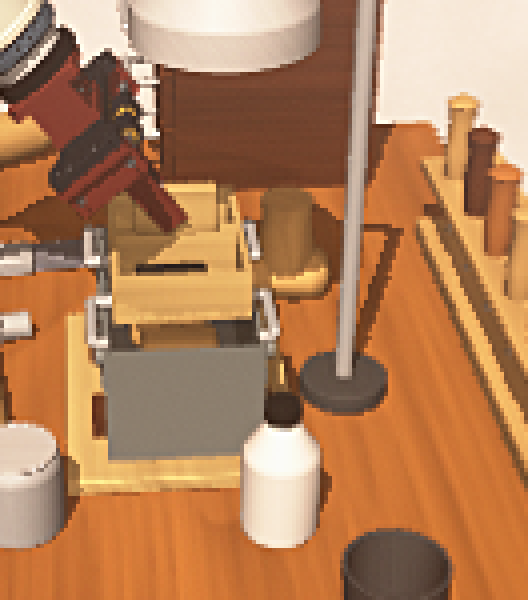

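It touched down at the expected seat height (TCP z 0.1698 m against 0.1699). The carrier sits on the bails, centred, at crop (180,260). I'll release, back out along the tool axis and check.

```bash
python3 - <<'E'
from h import *
gripper_open();print(state()["finger_gap"],F())
p=state()["ee_pos"];d=dirv(TY)
move_l((p-.10*d).tolist(),.1);p=state()["ee_pos"];move_l([p[0]-.06,p[1],p[2]+.03],.2);print(state()["time"],F())
for n in("side","scene"):
    im=get_image(n);P=cloud(im);hsv=cv2.cvtColor(im["frame"],cv2.COLOR_BGR2HSV)
    m=(abs(P[...,0]-.59)<.08)&(abs(P[...,1]-.1585)<.10)&(P[...,2]>.162)&(P[...,2]<.178)&(hsv[...,0]<28)&(hsv[...,0]>12);q=P[m]
    print(n,len(q),cv2.minAreaRect((q[:,:2]*1000).astype(np.float32)));A=np.c_[q[:,:2]-q[:,:2].mean(0),np.ones(len(q))];print("plane",np.linalg.lstsq(A,q[:,2],rcond=None)[0])
    if n=="side": cv2.imwrite("pics/side7.png",im["frame"][90:290,180:400].repeat(3,0).repeat(3,1))
E
```

```text
0.08764746888344133 [-0.41285076 -0.40991423 -0.69550786]
53.3833 [-0.27334519  0.06240842 -0.22530004]
side 333 ((587.8744506835938, 160.77670288085938), (111.8856201171875, 170.29881286621094), 0.3142220079898834)
plane [0.00100091 0.01054266 0.16815613]
scene 244 ((595.8529663085938, 161.65476989746094), (161.51284790039062, 110.61298370361328), 89.28521728515625)
plane [-0.01125897  0.00075061  0.16917837]
```

View pics/side7.png

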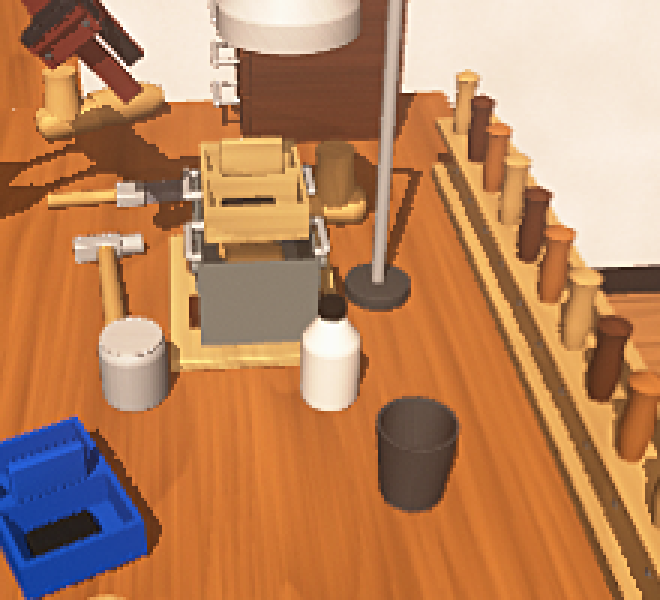

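The carrier rests level and square on the bails at crop (255,190), the gripper is clear, and the bystanders are where they were. I'm handing in.

```bash
python3 -c "
from bench import *
print(job_done(),state()['time'])"
```

```text
the job is handed in; nothing more can be done
the job is handed in; nothing more can be done
```

The job is handed in, with the robot's clock at about 53 s of the allowed 72 s. Both bails are swung in, and the plywood carrier is stacked on them and released.

**What I did:** I pushed each bail in and pressed it down with closed fingers, gripper leaned 30°. I then lifted the carrier by its grip at a 38° lean, turned it square to the tote, slid it in under the lamp and lowered it. It touched down with about 3 N at the expected seat height.

**Last checks:**
- **Bails:** Before stacking, both views put the crossbar tops at about 130 mm, 70 mm apart. The bails gave no clear stop force when pressed, so that they are fully in rests on the camera depth alone.
- **Carrier:** It is level and square to within about 1°, and within about 1–3 mm of the tote centre. The two views differ by about 5–8 mm in x, much as they did on the first measurements.
- **Surroundings:** In the last side picture the lamp and bystanders look unmoved, and the gripper is clear. I judged this by eye and did not measure it.

**What went wrong:** The first two tries at the left bail slid over its bar, and a third was stopped there to look. The visible fingertips were about 17 mm behind the reported tool point, not 8 mm ahead as specified. I allowed for this afterwards, on both bails and on the grasp.

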